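# Step the microscope lamp's filter turret to the cross and fire the shutter

## Task

On the microscope lamp house, push the upright tab of the filter turret around with a fingertip until the turret's pointer aims at the middle of the round label plate with the cross. Only then press the shutter button behind the turret all the way down, let it come up again and withdraw. Push the tab from one side at a time: do not pinch it or lift the turret, and leave all the loose things around it where they stand.

Things in the scene. Friction and masses are not known exactly. Their poses are not given: they have to be found in the camera images.
- housing: Lamp house: fixed grey box 270 x 270 mm, flat top 60 mm above the table. Origin at the centre of its underside. Its x axis points from the turret's axis to the shutter button, z up.
- turret_axis (a point): The turret's vertical axis where it leaves the lamp house's top (60 mm above the table), at the middle of that top. The turret is a black disc of radius 45 mm with a low hub, nothing on it but the tab higher than 84 mm above the table. It sits loosely on its spindle (about 0.5 kg) and can be lifted.
- tab (a point): Centre of the upright aluminium tab: a radial fin that stands out beyond the disc, 68 mm from the axis and 88 mm above the table. The fin is 10 mm thick (across the push), spans 49 to 87 mm from the axis (its side plates 52 to 84 mm), and reaches from a flat radial arm (10 mm wide, 63 to 70 mm above the table) up to 110 mm above the table (side plates 70 to 106 mm). Pushing it takes about 3 to 4 N; friction holds the turret where it is left, without clicks.
- tab_left: One side plate of the tab, 32 x 3 x 36 mm, origin at its centre, 3.5 mm from the tab's mid-plane. A push on it makes the turret's joint value grow.
- tab_right: The other side plate, same size, on the opposite side of the tab. A push on it makes the turret's joint value fall. Pressing on both side plates at once counts as pinching.
- aim (a point): The spot that the pointer (the outer end of the tab and its arm) aims at: in line with the axis and the tab, 108 mm from the axis. It lies over the middle of a label plate when the turret is set to that plate.
- turret (a joint): Turret angle in rad, counter-clockwise from above positive; at 0 the tab lies from the axis towards the lamp house's -x side. Stops at -1.7 and +1.7. The start lies within 0.3 of 0, where there is no plate.
- label_cross: Round white label plate, 36 mm across and 2 mm thick, lying on the lamp house's top, its centre 108 mm from the turret's axis; it carries a black cross of two bars, each 30 x 7 mm. This is the wanted one. Origin at the centre of its underside (60 mm above the table). The four plates lie at -1.45, -0.75, +0.75 and +1.45 rad of the turret's travel, in an order that changes. Not to be handled.
- label_dot: Round white label plate, 36 mm across and 2 mm thick, lying on the lamp house's top, its centre 108 mm from the turret's axis; it carries a black solid disc 23 mm across. Origin at the centre of its underside (60 mm above the table). The four plates lie at -1.45, -0.75, +0.75 and +1.45 rad of the turret's travel, in an order that changes. Not to be handled.
- label_ring: Round white label plate, 36 mm across and 2 mm thick, lying on the lamp house's top, its centre 108 mm from the turret's axis; it carries a black ring 29 mm across. Origin at the centre of its underside (60 mm above the table). The four plates lie at -1.45, -0.75, +0.75 and +1.45 rad of the turret's travel, in an order that changes. Not to be handled.
- label_bar: Round white label plate, 36 mm across and 2 mm thick, lying on the lamp house's top, its centre 108 mm from the turret's axis; it carries a black single bar, 30 x 7 mm. Origin at the centre of its underside (60 mm above the table). The four plates lie at -1.45, -0.75, +0.75 and +1.45 rad of the turret's travel, in an order that changes. Not to be handled.
- shutter_top (a point): Centre of the top face of the shutter button: a round grey spring button 28 mm across in a black housing on the lamp house's top, 100 mm from the turret's axis on the lamp house's +x side. Pressed straight down.
- shutter (a joint): Shutter button: 0 released, 0.006 m fully down (about 4 N); it springs back.
- oil_bottle: Bystander, loose, leave it where it stands: small brown dropper bottle 28 mm across and 55 mm tall on a rear corner of the lamp house (+x, +y). Origin at the centre of its underside.
- objective: Bystander, loose, leave it where it stands: steel microscope objective 26 mm across and 36 mm tall, standing on a front corner of the lamp house (-x, -y). Origin at the centre of its underside.
- beaker: Bystander, loose, leave it where it stands: glass beaker 72 mm across and 95 mm tall. Origin at the centre of its underside.
- petri_dish: Bystander, loose, leave it where it stands: clear dish 90 mm across and 16 mm high. Origin at the centre of its underside.
- slide_box: Bystander, loose, leave it where it stands: white slide box 90 x 35 x 30 mm. Origin at the centre of its underside.
- tube_rack: Bystander, loose, leave it where it stands: rack 70 x 220 mm with glass tubes, 142 mm tall. Origin at the centre of its underside.
- marker: Bystander, loose, leave it where it stands: square-bodied marker pen lying flat, 132 mm long and 12 mm thick. Origin at the centre of its underside.

How it is judged:
On the way, in this order (a step that is already met when the one before it is completed fails the run):
1. the turret rests with its pointer on the cross plate (within 9 mm of its middle) (horizontal distance between aim and label_cross below 0.009 m and velocity of joint turret between -0.05 and 0.05 rad/s), for 0.3 s.
2. the shutter button is pressed down (at least 5 of its 6 mm) (value of joint shutter above 0.005 m), for 0.03 s.
At the end, for the whole second after the job is handed in: The turret is seated and at rest, its aim point within 9 mm of the middle of the cross plate, and the shutter button, after being pressed, is up again (all of step 1 and value of joint shutter below 0.0015 m and height (world z) of tab below 0.091 m); the robot touches nothing.
It fails at once if the tab is pinched (both its side plates pressed at once) (contact force between the fingers and tab_left above 1 N and contact force between the fingers and tab_right above 1 N).
It fails at once if the turret is lifted more than 5 mm (height (world z) of tab above 0.093 m).
It fails at once if the shutter is pressed (more than 3 mm) while the pointer is not on the cross plate (not (horizontal distance between aim and label_cross below 0.009 m) and value of joint shutter above 0.003 m).
It fails at once if a loose bystander is moved (more than 20 mm; 12 mm for the two on the lamp house) (distance of any of oil_bottle, objective from where it was at the start of the episode above 0.012 m or distance of any of beaker, petri_dish, slide_box, tube_rack, marker from where it was at the start of the episode above 0.02 m).
It fails at once if a loose bystander is tipped over (angle between any of oil_bottle, objective, beaker, petri_dish, slide_box, tube_rack, marker's own z axis and vertical above 0.5 rad).
It also fails if it takes over 45 s, if anything falls off the work surface, if the arm or the gripper's body presses on something with over 40 N, if the wrist force passes 120 N, or if a joint passes its speed limit or range.

## Robot

A 7-joint arm with a two-finger parallel gripper is mounted at the origin on the work surface. World frame = base frame: x ahead of the robot, y to its left, z up, the work surface at z = 0. Lengths are in m, angles in rad, forces in N, time in s.
With the tool pointing down it reaches from about 0.425 to 0.925 m from the base axis. Payload 6.8 kg.
Tool frame: the origin (TCP) lies at the very end of the fingers, on their centre line; the grasp point (between the pads) lies 19 mm behind it; y points along the fingers, z is the direction in which the jaws open and shut, and the axes are right-handed (so a half turn about y gives the same grasp; the last joint's range is limited). The gripper opens to 85 mm and grips with 20 to 120 N. Pads are 22 mm wide; open, the fingers measure 114 mm over their backs; the gripper's body (76 mm by 85 mm) begins 54 mm behind the grasp point. The pads swing forward as they close: fully open they stand 13 mm farther back than shut.
Start: joints at [-0.108, 0.477, 0.022, 1.555, -0.011, 1.109, -0.083], TCP at [0.675, 0, 0.231] pointing down, gripper open.
Joint ranges: [-2.96, 2.96], [-0.34, 2.1], [-1.41, 1.46], [0.24, 2.44], [-1.37, 4.51], [0.17, 1.92], [-2.96, 2.96]. Speed limits (rad/s): [2.39, 2.39, 3.14, 3.14, 3.14, 3.14, 3.14].

## Interface

Orientations are given as a rotation vector (axis times angle).
In Python, from bench import r gives the robot as it stands.
- The arm moves only by the tool drive_tool, never from a script. Its argument "series" is a list of rows, each a list of 7 numbers: the shift along the tool's x, y, z in mm, then the turn, a rotation vector about the tool's x, y, z in degrees, then the finger opening in mm, from 0 to 85.4. In form: [[tx, ty, tz, wx, wy, wz, grip], ...]. A call has 1 to 5 rows; each row is the pose to reach, as a shift and turn from the pose measured when the call began, along the tool's axes at that moment; what a row does not reach only later rows make up. A row lasts 1/10 s, in which the tool goes at most 50 mm and 8.59 degrees, less where a joint would pass 70% of its speed; a pose out of reach is approached as far as the arm can. A call with a gripper value outside its range is refused whole. The fingers move at their own pace and stop on an object; "squeeze" is the grip in N (left out, the last holds). Time passes only in rows, so rows that repeat a pose let the fingers close. It gives the time, the measured TCP pose, the force and the opening at its end, in the units of the state.
- r.get_obs(): the state, without advancing time (a new reading comes with each control period).
- r.grab_frame(name): name is "scene" or "side" or "wrist"; returns a dict with "frame" (384x512x3 uint8, blue, green, red), "intrinsics" (3x3 intrinsics, pixels), "rvec" (rotation vector, rad) and "tvec" (3), from world to camera coordinates, as OpenCV has them. Camera axes: x right, y down, z forward; pixel columns grow to the right and rows downward; lengths in m; the calibration is good to about 2 mm. A picture is of the moment at which its call begins. There is no depth.
- r.hand_in(): hands the job in, once; it reports no verdict.
The state is a dict: "clock": time; "joints": joint angles; "qvel": joint speeds; "tau": joint torques, N m; "tcp_pos": TCP position; "orientation": TCP orientation; "contact_force": force on the tool from outside, world axes, zero at the start; "moment": the same for the moment, N m; "grip_width": finger opening in m.
Only numpy, scipy, OpenCV 4.12 (cv2) and the standard library are available. Lean on these libraries where they do the work, as an engineer would, in place of code of your own. Each camera call takes 0.05 s, during which the arm holds its last target.

## Working session

There is one attempt and no reset: what is moved stays moved. The work goes in short steps, Python scripts to look and compute and a tool call to move; the robot and the scene stay as the last step left them, time stands still between calls to the robot, and variables do not carry over. Pictures are saved under pics/ and viewed, and the job is handed in when it is done.

Besides the shell and the picture viewer there is one more tool, called after "Call:" by a JSON object that holds its "method" and its "body". drive_tool: Moves the arm, as the interface text tells. Its arguments: {"type":"object","properties":{"series":{"type":"array","items":{"type":"array","items":{"type":"number"}}},"squeeze":{"type":"number"}},"required":["series"]}

```bash
ls; mkdir -p pics
python3 - <<'E'
from bench import r
import cv2
print(r.get_obs())
for n in ["scene","side","wrist"]:
    f=r.grab_frame(n); cv2.imwrite(f"pics/{n}0.png",f["frame"]); print(n,f["intrinsics"].tolist(),f["rvec"],f["tvec"])
E
```

```text
pics
{'clock': 0.0, 'joints': array([-0.10809559,  0.47777582,  0.02233977,  1.5564423 , -0.01146395,
        1.10932459, -0.08311005]), 'qvel': array([ 9.73147545e-04,  2.15162055e-05,  9.38697445e-04, -1.98124489e-03,
        3.32100640e-04, -8.11882059e-04,  2.22012844e-03]), 'tau': array([-5.45967814e-04, -5.96443820e+01,  1.60769675e+00, -2.81194621e+01,
        1.24063640e-02,  9.39900521e-03,  2.20753498e-05]), 'tcp_pos': array([ 6.74406199e-01, -2.85725892e-05,  2.30345889e-01]), 'orientation': array([-1.21066951,  1.21043932, -1.20844713]), 'contact_force': array([ 0.370445  , -0.650041  , -0.39844527]), 'moment': array([-0.00508685,  0.02857484, -0.00312149]), 'grip_width': 0.08542805097496285}
scene [[355.77619172886, 0.0, 254.20804962231665], [0.0, 355.77619172886, 195.29420827483798], [0.0, 0.0, 1.0]] [ 1.99812058  1.27995713 -0.55903526] [-0.21776529 -0.25722406  1.4175956 ]
side [[486.73365809249685, 0.0, 246.7631775373444], [0.0, 486.73365809249685, 195.0493962257409], [0.0, 0.0, 1.0]] [ 2.16983555 -0.30336122  0.12605417] [-0.53009115  0.14987993  1.25254173]
wrist [[281.2998397563077, 0.0, 254.34612025905437], [0.0, 281.2998397563077, 193.47171610346567], [0.0, 0.0, 1.0]] [-2.81644399e+00 -1.67950840e-04  3.63439153e-03] [-0.67369605 -0.04055418  0.38143083]
```

View pics/scene0.png

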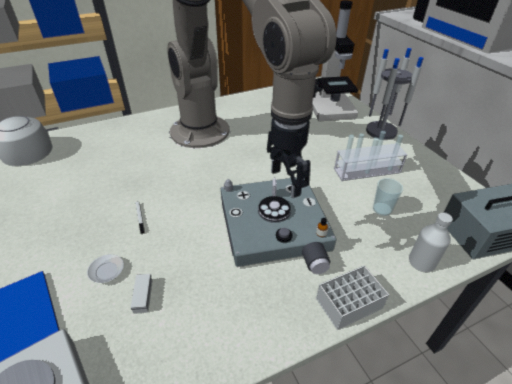

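View pics/side0.png

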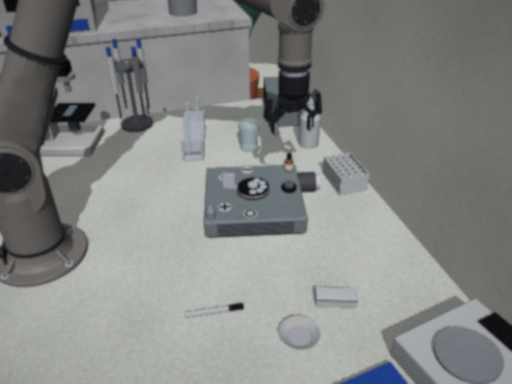

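View pics/wrist0.png

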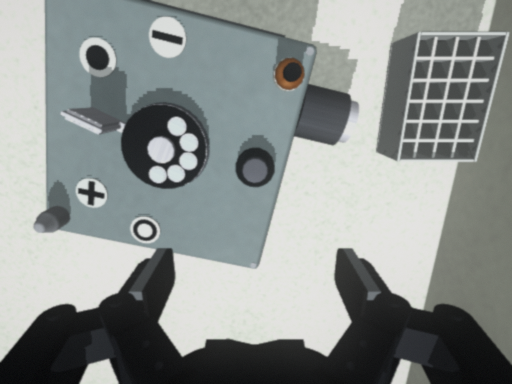

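The wrist image shows the cross plate at about (91,193), the ring at (145,229), the dot at (98,57), the bar at (168,37), the tab's fin at (92,120), the turret's hub at (160,150) and the button at (256,167). The bottle is at (290,72) and the objective at (50,220). I'll enlarge it for finer readings.

```bash
cat > h.py <<'E'
import numpy as np, cv2
def ray(f,px,z):
    K=f["intrinsics"];R=cv2.Rodrigues(np.array(f["rvec"]))[0];t=np.array(f["tvec"]).ravel()
    c=-R.T@t; d=R.T@np.linalg.inv(K)@np.array([px[0],px[1],1.])
    return c+d*(z-c[2])/d[2]
def proj(f,P):
    return cv2.projectPoints(np.array(P,float).reshape(-1,3),np.array(f["rvec"],float),np.array(f["tvec"],float),f["intrinsics"],None)[0].reshape(-1,2)
def crop(f,x0,y0,x1,y1,s,name):
    cv2.imwrite(name,cv2.resize(f["frame"][y0:y1,x0:x1],None,fx=s,fy=s,interpolation=cv2.INTER_CUBIC))
E
python3 - <<'E'
from bench import r
from h import *
f=r.grab_frame("wrist")
for n,p,z in [("cross",(91,193),.062),("ring",(145,229.5),.062),("dot",(98,57),.062),("bar",(168,37),.062)]:
    print(n,ray(f,p,z).round(4))
crop(f,30,0,330,250,2.6,"pics/w1.png")
E
```

```text
cross [ 0.4833 -0.0211  0.062 ]
ring [ 0.5406 -0.068   0.062 ]
dot [0.5172 0.1229 0.062 ]
bar [0.5892 0.1406 0.062 ]
```

View pics/w1.png

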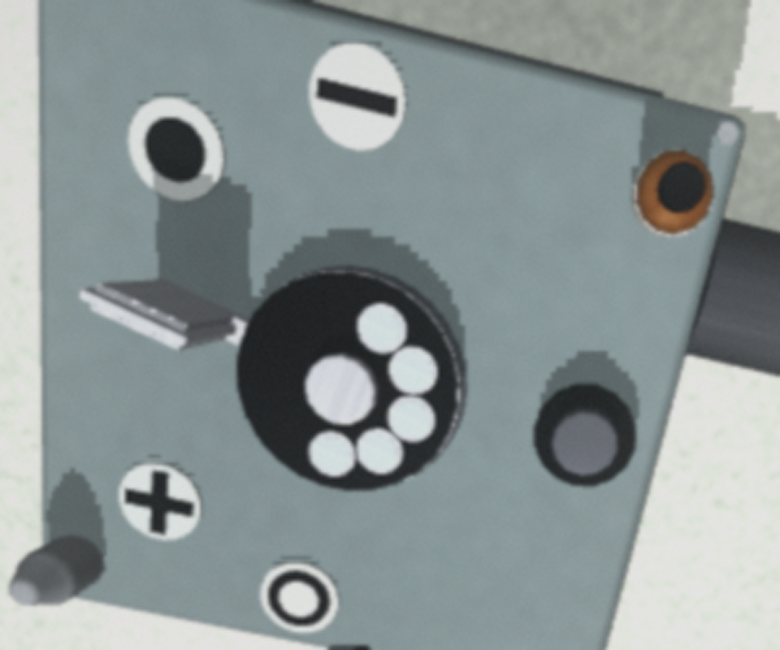

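```bash
cat > fit.py <<'E'
from bench import r
from h import *
from scipy.optimize import least_squares
def fit(f,pts):
    q={"cross":.75,"ring":1.45,"dot":-.75,"bar":-1.45}
    def model(p):
        return np.array([[p[0]-.108*np.cos(p[2]+q[n]),p[1]-.108*np.sin(p[2]+q[n]),.062] for n in pts])
    return least_squares(lambda p:(proj(f,model(p))-np.array(list(pts.values()))).ravel(),[.58,.04,-.2])
E
python3 - <<'E'
from fit import *
f=r.grab_frame("wrist")
s=fit(f,{"cross":(91.2,193.1),"ring":(144.6,229.6),"dot":(97.7,57.3),"bar":(167.3,37.3)})
print(s.x,s.fun.round(1)); ax=s.x[:2];yaw=s.x[2]
c,s_=np.cos(yaw),np.sin(yaw)
print("cross",ax-.108*np.array([np.cos(yaw+.75),np.sin(yaw+.75)]))
print("btn pred",ax+.1*np.array([c,s_]))
for z in (.07,.075,.08,.085): print(z,ray(f,(254.6,170.4),z))
print("bottom", [ray(f,p,.06) for p in [(30+40/2.6,590/2.6)]])
# tab top edge outer and inner ends (z .11)
ims=f["frame"].copy()
for q in np.arange(-.3,.31,.1):
    u=-np.array([np.cos(yaw+q),np.sin(yaw+q)])
    print(round(q,2),[(proj(f,[*(ax+u*rr),z])[0]-[30,0])*2.6 for rr,z in ((.087,.11),(.049,.11),(.087,.07))])
E
python3 - <<'E'
from bench import r
from h import *
f=r.grab_frame("side"); crop(f,190,150,330,245,5.5,"pics/s1.png")
f=r.grab_frame("scene"); crop(f,205,165,350,275,5.4,"pics/c1.png")
E
```

```text
[ 0.57716803  0.0330297  -0.22730671] [-0.1 -0.3  0.2  0.2 -0.1  0.1  0.1 -0. ]
cross [ 0.48358843 -0.02088558]
btn pred [0.67459572 0.01049427]
0.07 [0.67442522 0.00802538 0.07      ]
0.075 [0.67443099 0.00926631 0.075     ]
0.08 [0.67443676 0.01050723 0.08      ]
0.085 [0.67444252 0.01174815 0.085     ]
bottom [array([ 0.41809651, -0.06561458,  0.06      ])]
-0.3 [array([ 82.53324627, 276.33170441]), array([187.51754279, 333.12147453]), array([148.30318307, 273.73565875])]
-0.2 [array([ 75.91833467, 299.60795755]), array([183.29822658, 345.67436163]), array([141.98947092, 294.01209882])]
-0.1 [array([ 71.91303025, 323.48849575]), array([180.47449814, 358.66869763]), array([137.91891959, 314.86879015])]
0.0 [array([ 70.48350962, 347.69255138]), array([179.05293939, 371.95998336]), array([136.07737451, 336.06384608])]
0.1 [array([ 71.56639715, 371.95159499]), array([179.0243268 , 385.40516747]), array([136.42489083, 357.36360457])]
0.2 [array([ 75.07282219, 396.01235571]), array([180.36473132, 398.86437026]), array([138.89870259, 378.5453615 ])]
0.3 [array([ 80.89249532, 419.63899317]), array([183.03675537, 412.20236966]), array([143.41629363, 399.39946375])]
```

View pics/s1.png

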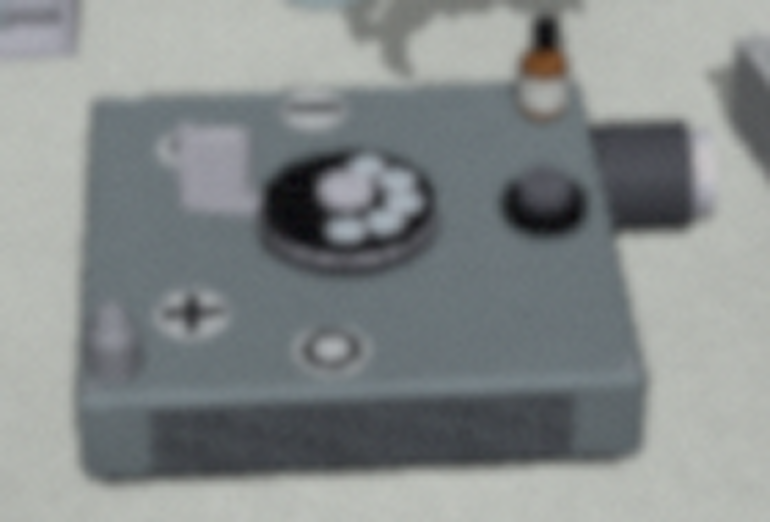

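View pics/c1.png

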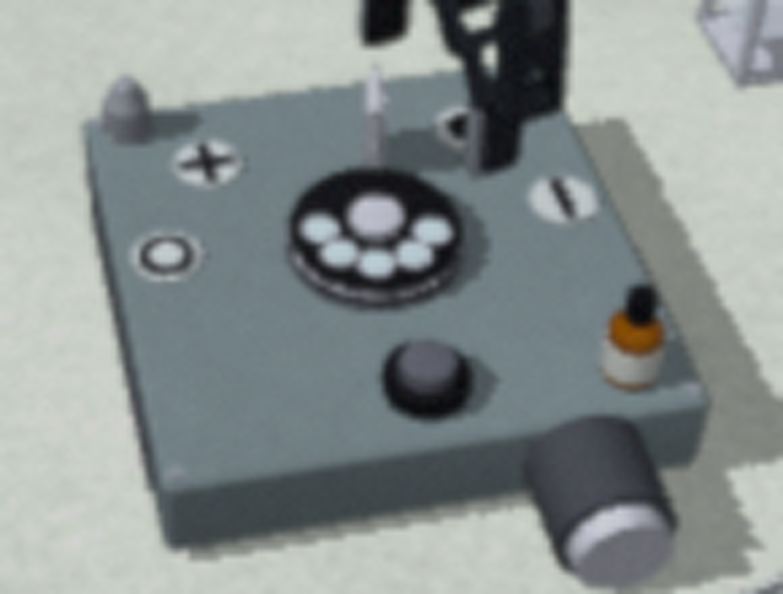

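```bash
cat > plan.py <<'E'
from bench import r
from h import *
from scipy.spatial.transform import Rotation as Ro
AX=np.array([.5772,.0330]);YAW=-.2273
def geo(q):
    th=YAW+q; return -np.array([np.cos(th),np.sin(th)]), np.array([np.sin(th),-np.cos(th)])
def row(o,pos,xdir):
    "tool row from obs o to pos with tool y down, tool x along horizontal xdir"
    R0=Ro.from_rotvec(o["orientation"])
    x=np.array([xdir[0],xdir[1],0]);x/=np.linalg.norm(x);y=np.array([0,0,-1.]);z=np.cross(x,y)
    R1=Ro.from_matrix(np.stack([x,y,z],1))
    return np.r_[R0.inv().apply(np.array(pos)-o["tcp_pos"])*1000,(R0.inv()*R1).as_rotvec(degrees=True)].round(1)
E
python3 - <<'E'
from plan import *
o=r.get_obs(); print(o["clock"],Ro.from_rotvec(o["orientation"]).as_matrix().round(3))
u,t=geo(-.21); tab=AX+.068*u; p=tab-.033*t
print(tab,p,t)
for z in (.2,.086):
  for sg in (1,-1): print(z,sg,row(o,[*p,z],sg*t).tolist())
f=r.grab_frame("wrist")
print("obj base", ray(f,(30+75/2.6,570/2.6),.06))
E
```

```text
0.35 [[-0. -0.  1.]
 [-1. -0. -0.]
 [ 0. -1. -0.]]
[0.51559891 0.06179767] [0.52957425 0.09169231] [-0.42349509 -0.9058984 ]
0.2 1 [-91.7, 31.1, -145.3, 0.0, 25.1, 0.0]
0.2 -1 [-91.7, 31.1, -145.3, 0.0, -154.9, -0.0]
0.086 1 [-91.7, 145.1, -145.3, 0.0, 25.1, 0.0]
0.086 -1 [-91.7, 145.1, -145.3, 0.0, -154.9, -0.0]
obj base [ 0.43709533 -0.05541269  0.06      ]
```

Call:
{"method": "drive_tool", "body": {"series": [[-30, 0, -40, 0, 8, 0, 0], [-60, 0, -85, 0, 16, 0, 0], [-92, 10, -125, 0, 25, 0, 0], [-92, 30, -145, 0, 25, 0, 0], [-92, 30, -145, 0, 25, 0, 0]], "squeeze": 20}}

```text
clock: 0.9
tcp_pos: [0.5248, 0.0933, 0.1989]
orientation: [-0.979, 1.524, -1.519]
contact_force: [-0.2, 0.5, -0.1]
grip_width: 0.0126
```

Run:
```python
from plan import *
o=r.get_obs(); print(o["clock"],o["tcp_pos"],o["grip_width"],o["contact_force"])
u,t=geo(-.21); tab=AX+.068*u; p=tab-.033*t
print(row(o,[*p,.1],t), row(o,[*p,.086],t))
f=r.grab_frame("wrist");cv2.imwrite("pics/w2.png",f["frame"])
f=r.grab_frame("scene"); crop(f,205,125,350,275,4,"pics/c2.png")
```

```text
0.9 [0.52477343 0.09329629 0.19891322] 0.01262550756895822 [-0.16831366  0.47746132 -0.147768  ]
[-0.9 98.9  5.6  0.3  0.3  0.2] [ -1.  112.9   5.7   0.3   0.3   0.2]
```

View pics/w2.png

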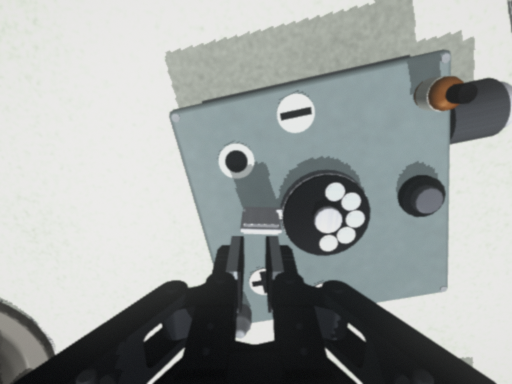

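View pics/c2.png

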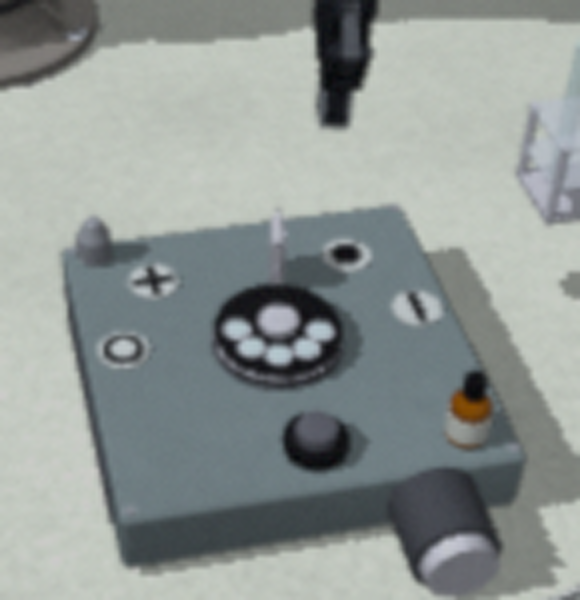

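The tab lies level in the turned wrist view at (262,220), so the start angle of about -0.21 holds. The shut fingers are above the dot's side of the tab, so I'll descend there.

Call:
{"method": "drive_tool", "body": {"series": [[-1, 35, 5, 0, 0, 0, 0], [-1, 70, 5, 0, 0, 0, 0], [-1, 95, 5, 0, 0, 0, 0], [-1, 111, 5, 0, 0, 0, 0], [-1, 111, 5, 0, 0, 0, 0]]}}

```text
clock: 1.5
tcp_pos: [0.5351, 0.0897, 0.0887]
orientation: [-0.973, 1.524, -1.524]
contact_force: [0.2, -0.7, 0.6]
grip_width: -0.0002
```

```bash
cat > see.py <<'E'
import sys
from plan import *
n=sys.argv[1]
o=r.get_obs(); print(o["clock"],o["tcp_pos"].round(4),o["grip_width"].round(4),o["contact_force"].round(2))
f=r.grab_frame("wrist");cv2.imwrite(f"pics/w{n}.png",f["frame"])
f=r.grab_frame("side"); A=cv2.resize(f["frame"][120:245,190:330],None,fx=3,fy=3,interpolation=2)
f=r.grab_frame("scene"); B=cv2.resize(f["frame"][145:270,205:345],None,fx=3,fy=3,interpolation=2)
cv2.imwrite(f"pics/b{n}.png",np.vstack([A,B])[:,:][:,:] if 0 else cv2.resize(np.hstack([A,B]),(800,357)))
E
python3 see.py 3
python3 - <<'E'
from plan import *
o=r.get_obs()
for q in (-.21,-.1,0,.2,.4,.6,.75):
    u,t=geo(q); print(q,row(o,[*(AX+.068*u-.016*t),.088],t))
E
```

```text
-0.21 [17.5  0.8 -5.8  0.1  0.   0.1]
-0.1 [25.   0.8 -7.2  0.1 -6.3  0.1]
0 [ 32.    0.8  -7.7   0.1 -12.    0.1]
0.2 [ 45.9   0.9  -6.6   0.1 -23.5   0.1]
0.4 [ 59.3   0.9  -2.8   0.1 -34.9   0.1]
0.6 [ 71.7   0.9   3.7   0.1 -46.4   0.1]
0.75 [ 80.    0.9  10.    0.2 -55.    0.1]Traceback (most recent call last):
  File "see.py", line 4, in <module>
    o=r.get_obs(); print(o["clock"],o["tcp_pos"].round(4),o["grip_width"].round(4),o["contact_force"].round(2))
                                                          ^^^^^^^^^^^^^^^^^^^^^
AttributeError: 'float' object has no attribute 'round'
```

```bash
sed -i 's/o\["grip_width"\].round(4)/round(o["grip_width"],4)/' see.py; python3 see.py 3
```

```text
1.5 [0.5351 0.0897 0.0887] -0.0002 [ 0.19 -0.68  0.62]
```

View pics/w3.png

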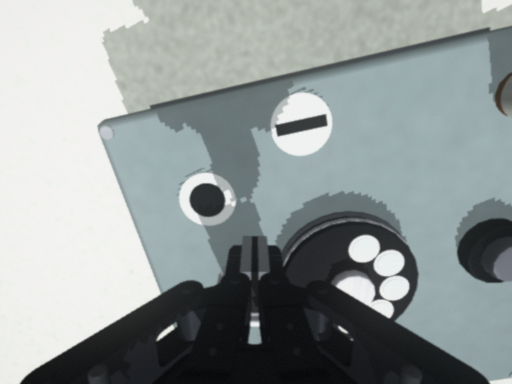

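View pics/b3.png

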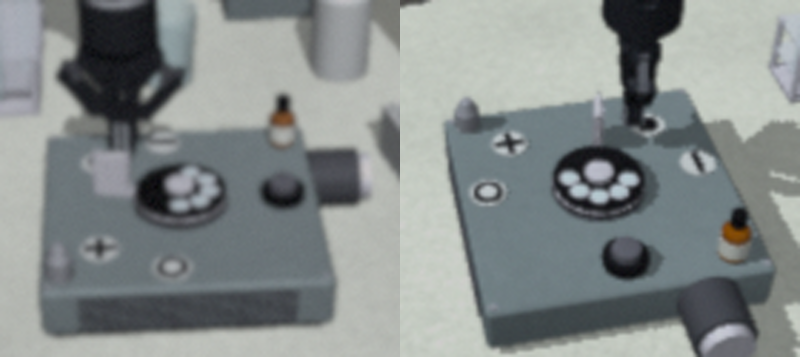

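Call:
{"method": "drive_tool", "body": {"series": [[8, 1, -4, 0, 0, 0, 0], [14, 1, -6, 0, 0, 0, 0], [18, 1, -6, 0, 0, 0, 0], [22, 1, -7, 0, -3, 0, 0], [25, 1, -7, 0, -6, 0, 0]]}}

```text
clock: 2.15
tcp_pos: [0.5197, 0.0717, 0.0911]
orientation: [-1.031, 1.446, -1.447]
contact_force: [-0.8, 4.5, 1.2]
grip_width: -0.0001
```

Run:
```python
from plan import *
o=r.get_obs();print(o["tcp_pos"],o["contact_force"])
d=o["tcp_pos"][:2]-AX;print("radius",np.hypot(*d))
for q in (-.1,0,.1,.2,.3,.4):
    u,t=geo(q); print(q,row(o,[*(AX+.068*u-.016*t),.088],t))
```

```text
[0.51967486 0.07166934 0.09114745] [-0.80202545  4.5336343   1.18939319]
radius 0.06931421108780804
-0.1 [ 2.1  3.1 -1.1 -0.2 -0.1 -0.2]
0 [ 9.   3.1 -2.3 -0.2 -5.8 -0.1]
0.1 [ 16.    3.1  -2.9  -0.2 -11.6  -0.1]
0.2 [ 22.9   3.1  -2.8  -0.2 -17.3  -0.1]
0.3 [ 29.9   3.1  -1.9  -0.2 -23.   -0.1]
0.4 [ 36.7   3.   -0.4  -0.2 -28.8  -0.1]
```

Contact is made at about 4.5 N and the tab is being pushed. Next I'll follow the arc.

Call:
{"method": "drive_tool", "body": {"series": [[6, 2, -2, 0, -4, 0, 0], [12, 3, -3, 0, -8, 0, 0], [18, 3, -3, 0, -13, 0, 0], [23, 3, -3, 0, -17, 0, 0], [27, 3, -2, 0, -20, 0, 0]]}}

```text
clock: 2.65
tcp_pos: [0.509, 0.0475, 0.0887]
orientation: [-1.215, 1.19, -1.192]
contact_force: [-1.4, 3.0, 1.3]
grip_width: 0.0003
```

```bash
python3 - <<'E'
from plan import *
o=r.get_obs();print(o["tcp_pos"],o["contact_force"])
d=o["tcp_pos"][:2]-AX;print("radius",np.hypot(*d))
for q in (.2,.3,.4,.5,.6,.65):
    u,t=geo(q); print(q,row(o,[*(AX+.068*u-.016*t),.088],t))
E
python3 see.py 4
```

```text
[0.50902426 0.04745211 0.08873956] [-1.43100274  2.97880417  1.28632838]
radius 0.06969071353675704
0.2 [-3.4  0.8  0.7 -0.2  2.9 -0.2]
0.3 [ 3.4  0.7 -0.9 -0.3 -2.8 -0.2]
0.4 [10.3  0.7 -1.8 -0.3 -8.6 -0.1]
0.5 [ 17.3   0.7  -2.   -0.3 -14.3  -0.1]
0.6 [ 24.3   0.7  -1.5  -0.3 -20.   -0.1]
0.65 [ 27.7   0.7  -1.   -0.3 -22.9  -0.1]
2.65 [0.509  0.0475 0.0887] 0.0003 [-1.43  2.98  1.29]
```

View pics/b4.png

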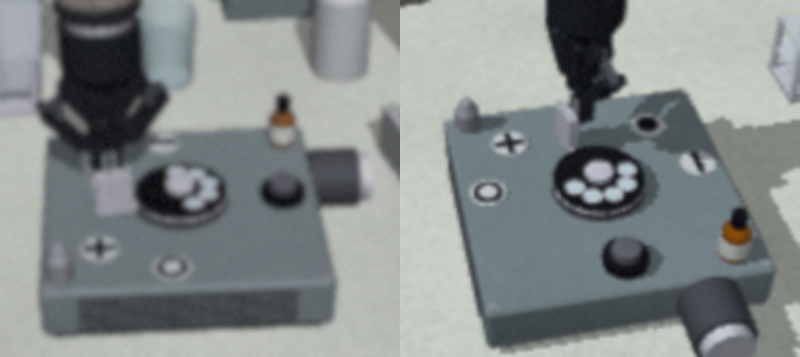

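The tab has turned and now points between the dot and the cross, and the turret is still seated. I'll continue.

Call:
{"method": "drive_tool", "body": {"series": [[5, 1, -1, 0, -5, 0, 0], [11, 1, -2, 0, -10, 0, 0], [16, 1, -2, 0, -14, 0, 0], [20, 1, -2, 0, -17, 0, 0], [22, 1, -2, 0, -19, 0, 0]]}}

```text
clock: 3.3
tcp_pos: [0.508, 0.0251, 0.0877]
orientation: [-1.349, 0.944, -0.949]
contact_force: [1.1, 2.7, 1.9]
grip_width: -0.0003
```

```bash
python3 - <<'E'
from plan import *
o=r.get_obs();print(o["tcp_pos"],o["contact_force"])
d=o["tcp_pos"][:2]-AX;print("radius",np.hypot(*d))
for q in (.5,.6,.65,.7,.75,.8):
    u,t=geo(q); print(q,row(o,[*(AX+.068*u-.016*t),.088],t))
E
python3 see.py 5
python3 - <<'E'
from h import *
from bench import r
f=r.grab_frame("side"); crop(f,190,150,280,235,7,"pics/s5.png")
f=r.grab_frame("scene"); crop(f,205,165,295,245,7,"pics/c5.png")
E
```

```text
[0.50798284 0.02505314 0.08772372] [1.09714394 2.74151885 1.94247503]
radius 0.06967185578332036
0.5 [-4.9 -0.3  1.2 -0.3  4.5 -0.1]
0.6 [ 1.8 -0.3 -0.6 -0.3 -1.3 -0. ]
0.65 [ 5.2 -0.3 -1.2 -0.3 -4.1 -0. ]
0.7 [ 8.7 -0.3 -1.7 -0.3 -7.  -0. ]
0.75 [12.2 -0.3 -2.  -0.3 -9.9 -0. ]
0.8 [ 15.7  -0.3  -2.1  -0.3 -12.7  -0. ]
3.3 [0.508  0.0251 0.0877] -0.0003 [1.1  2.74 1.94]
```

View pics/s5.png

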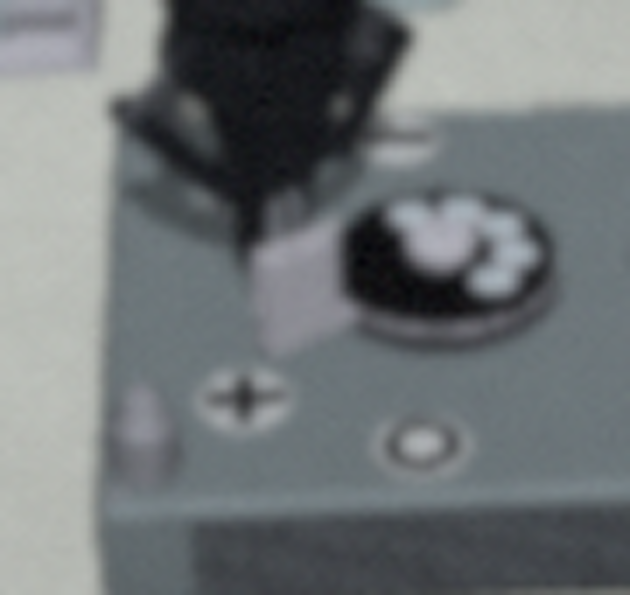

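View pics/c5.png

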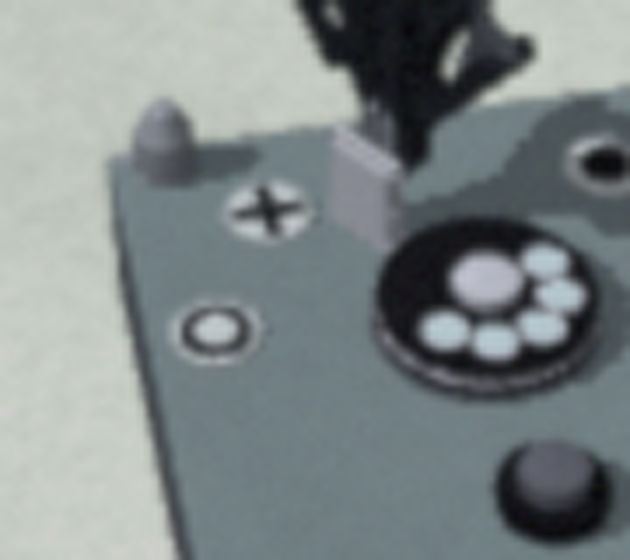

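```bash
cat > ang.py <<'E'
from plan import *
def pred(f,x0,y0,s,q):
    u,t=geo(q)
    out=[]
    for rr,z in ((.087,.11),(.049,.11),(.087,.063),(.108,.062)):
        out.append(((proj(f,[*(AX+u*rr),z])[0]-[x0,y0])*s).round(0).tolist())
    return out
E
python3 - <<'E'
from ang import *
fs=r.grab_frame("side");fc=r.grab_frame("scene")
for q in (.4,.5,.6,.7): print(q,"side",pred(fs,190,150,7,q),"scene",pred(fc,205,165,7,q))
E
```

```text
0.4 side [[232.0, 228.0], [323.0, 203.0], [238.0, 328.0], [188.0, 345.0]] scene [[361.0, 104.0], [415.0, 155.0], [359.0, 190.0], [331.0, 165.0]]
0.5 side [[242.0, 239.0], [328.0, 209.0], [248.0, 340.0], [200.0, 359.0]] scene [[344.0, 113.0], [406.0, 159.0], [343.0, 199.0], [311.0, 175.0]]
0.6 side [[254.0, 250.0], [335.0, 215.0], [260.0, 350.0], [215.0, 372.0]] scene [[328.0, 122.0], [397.0, 165.0], [328.0, 208.0], [292.0, 187.0]]
0.7 side [[268.0, 260.0], [343.0, 220.0], [273.0, 360.0], [232.0, 385.0]] scene [[314.0, 132.0], [389.0, 171.0], [314.0, 219.0], [275.0, 199.0]]
```

Call:
{"method": "drive_tool", "body": {"series": [[3, 0, -1, 0, -3, 0, 0], [6, 0, -1, 0, -5, 0, 0], [9, 0, -2, 0, -7, 0, 0], [11, 0, -2, 0, -9, 0, 0], [11, 0, -2, 0, -9, 0, 0]]}}

```text
clock: 4.15
tcp_pos: [0.5093, 0.0138, 0.0873]
orientation: [-1.403, 0.827, -0.83]
contact_force: [-0.0, 2.0, 0.8]
grip_width: -0.0
```

Run:
```python
from ang import *
o=r.get_obs();print(o["tcp_pos"],o["contact_force"])
for q in (.7,.75,.8):
    u,t=geo(q); print(q,row(o,[*(AX+.068*u-.016*t),.088],t))
f=r.grab_frame("side"); crop(f,190,150,280,235,7,"pics/s6.png")
g=r.grab_frame("scene"); crop(g,205,165,295,245,7,"pics/c6.png")
for q in (.65,.7,.75,.8): print(q,"side",pred(f,190,150,7,q),"scene",pred(g,205,165,7,q))
```

```text
[0.50927187 0.01375505 0.08732049] [-0.02636314  1.96601336  0.83121023]
0.7 [-2.2 -0.7  1.3 -0.2  1.9  0. ]
0.75 [ 1.2 -0.7  0.5 -0.2 -0.9  0. ]
0.8 [ 4.7 -0.7 -0.2 -0.2 -3.8  0. ]
0.65 side [[261.0, 255.0], [339.0, 218.0], [266.0, 355.0], [223.0, 379.0]] scene [[321.0, 127.0], [393.0, 168.0], [321.0, 213.0], [284.0, 193.0]]
0.7 side [[268.0, 260.0], [343.0, 220.0], [273.0, 360.0], [232.0, 385.0]] scene [[314.0, 132.0], [389.0, 171.0], [314.0, 219.0], [275.0, 199.0]]
0.75 side [[276.0, 264.0], [348.0, 223.0], [281.0, 365.0], [241.0, 391.0]] scene [[308.0, 138.0], [386.0, 174.0], [308.0, 224.0], [267.0, 206.0]]
0.8 side [[284.0, 269.0], [352.0, 225.0], [289.0, 369.0], [251.0, 397.0]] scene [[302.0, 144.0], [382.0, 177.0], [302.0, 230.0], [260.0, 213.0]]
```

View pics/s6.png

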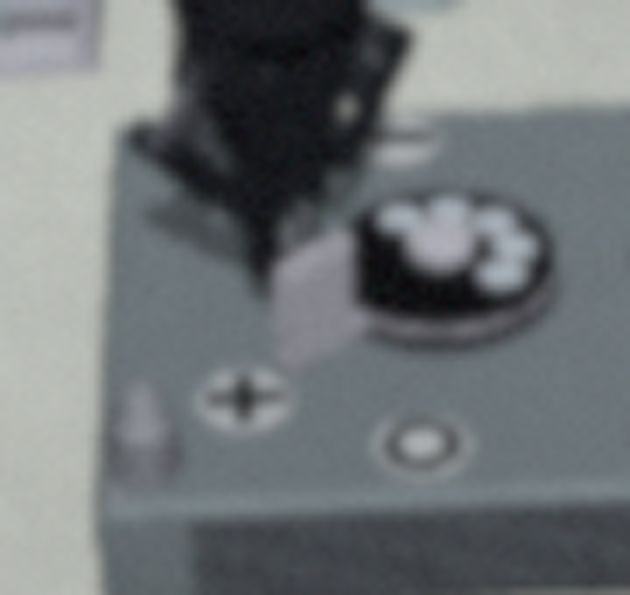

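View pics/c6.png

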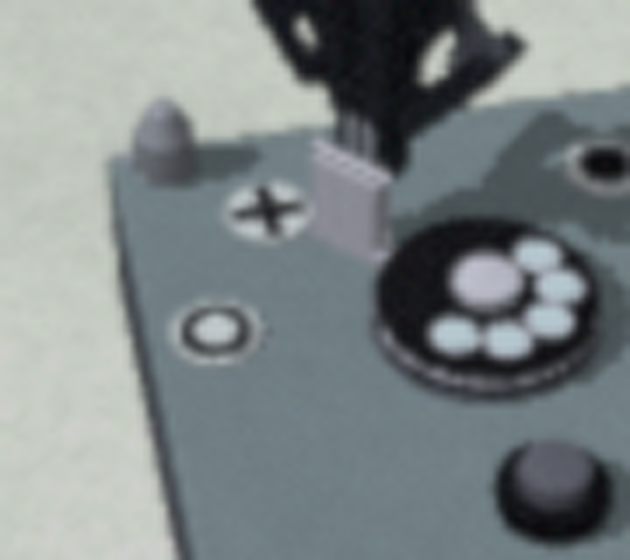

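Corrected for the small calibration bias, the outer top edge of the tab (side crop (274,265), scene crop (316,147)) gives a turret angle of about 0.72 to 0.75. I'll back off, lift, and check with the wrist camera.

Call:
{"method": "drive_tool", "body": {"series": [[-6, 0, 0, 0, 0, 0, 0], [-15, 0, 0, 0, 0, 0, 0], [-18, -30, 0, 0, 0, 0, 0], [-18, -75, 0, 0, 0, 0, 0], [-18, -110, 0, 0, 0, 0, 0]]}}

```text
clock: 4.75
tcp_pos: [0.4997, 0.03, 0.1991]
orientation: [-1.403, 0.827, -0.831]
contact_force: [0.2, 0.7, -0.9]
grip_width: -0.0002
```

Call:
{"method": "drive_tool", "body": {"series": [[20, -20, 40, 0, 8, 0, 0], [40, -20, 85, 0, 16, 0, 0], [60, -20, 130, 0, 24, 0, 0], [60, -20, 150, 0, 30, 0, 0], [60, -20, 150, 0, 30, 0, 0]]}}

```text
clock: 5.25
tcp_pos: [0.6611, 0.0527, 0.2187]
orientation: [-1.196, 1.22, -1.222]
contact_force: [-0.7, 1.1, -1.3]
grip_width: 0.0002
```

Run:
```python
from ang import *
o=r.get_obs();print(o["clock"],o["tcp_pos"],o["contact_force"])
f=r.grab_frame("wrist");cv2.imwrite("pics/w7.png",f["frame"])
```

```text
5.25 [0.66114882 0.05274457 0.21871349] [-0.68770038  1.11600884 -1.31190928]
```

View pics/w7.png

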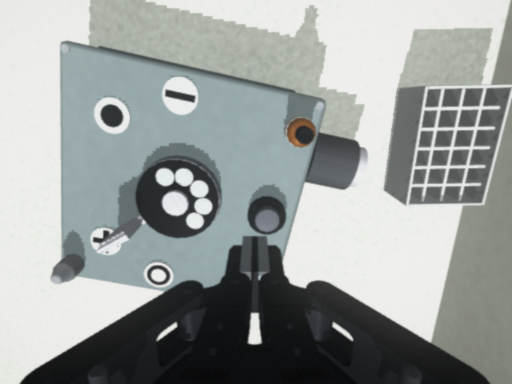

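Run:
```python
from ang import *
f=r.grab_frame("wrist");crop(f,70,150,230,290,4.5,"pics/w8.png")
for q in (.6,.65,.7,.75,.8,.85): print(q,pred(f,70,150,4.5,q))
for n,q in (("ring",1.45),): 
    u,t=geo(q);print(n,(proj(f,[*(AX+.108*u),.062])[0]-[70,150])*4.5)
```

```text
0.6 [[98.0, 416.0], [247.0, 358.0], [198.0, 328.0], [129.0, 354.0]]
0.65 [[109.0, 432.0], [253.0, 367.0], [207.0, 342.0], [141.0, 372.0]]
0.7 [[121.0, 448.0], [259.0, 376.0], [217.0, 356.0], [153.0, 388.0]]
0.75 [[133.0, 463.0], [266.0, 385.0], [227.0, 369.0], [166.0, 404.0]]
0.8 [[146.0, 477.0], [273.0, 393.0], [238.0, 382.0], [180.0, 420.0]]
0.85 [[160.0, 491.0], [281.0, 401.0], [250.0, 394.0], [195.0, 435.0]]
ring [403.50434568 556.3284545 ]
```

View pics/w8.png

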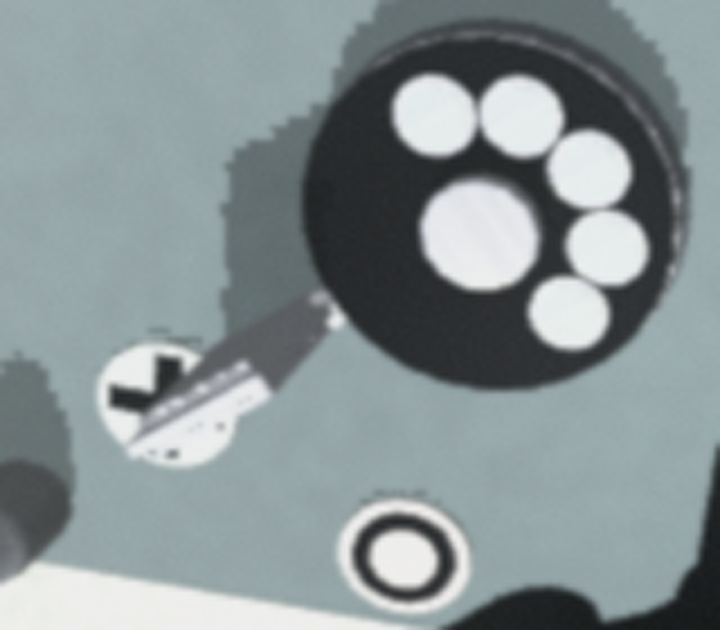

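Run:
```python
from ang import *
f=r.grab_frame("wrist")
x0,y0,s=85,205,9
base=cv2.resize(f["frame"][y0:y0+60,x0:x0+62],None,fx=s,fy=s,interpolation=cv2.INTER_CUBIC)
base=cv2.convertScaleAbs(base,alpha=1)
ims=[]
for q in (.70,.76):
    u,t=geo(q); im=base.copy()
    # top box 49..87, +-2? plates at +-5 from 52..84 up to .106
    for pts,col in (([(.049,5,.11),(.087,5,.11),(.087,-5,.11),(.049,-5,.11)],(0,0,255)),([(.052,-5,.106),(.084,-5,.106),(.084,-5,.07),(.052,-5,.07)],(0,255,0))):
        P=[(*(AX+u*a+t*b/1000),z) for a,b,z in pts]
        p=((proj(f,P)-[x0,y0]+.5)*s).astype(int)
        cv2.polylines(im,[p.reshape(-1,1,2)],True,col,1)
    ims.append(cv2.resize(im,(395,382)))
cv2.imwrite("pics/o8.png",np.hstack(ims)); cv2.imwrite("pics/o8b.png",base)
```

```text
(no output)
```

View pics/o8.png

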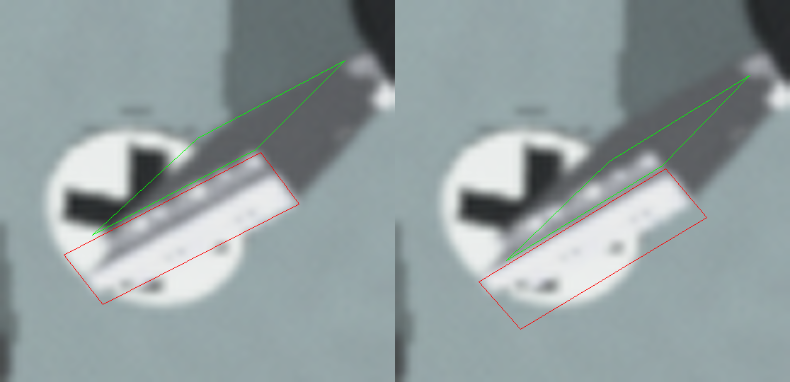

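View pics/o8b.png

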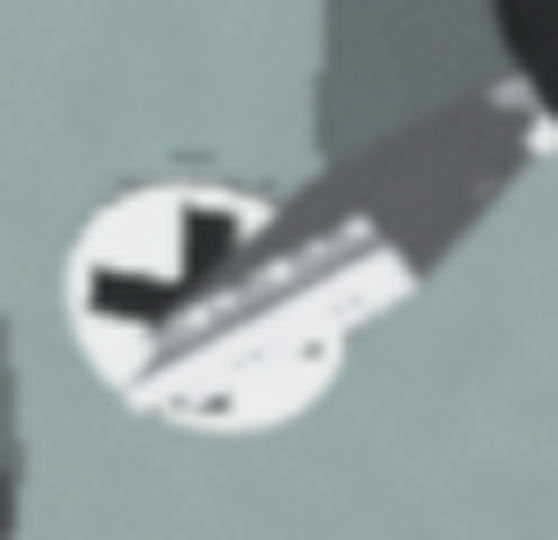

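The turned outline fits at about 0.71 rad, which puts the aim about 4 mm short of the cross's middle. That is within the limit, but a small nudge of about 2.5 mm at the tab will gain margin.

Run:
```python
from ang import *
o=r.get_obs();print(o["tcp_pos"])
u,t=geo(.73)
print(row(o,[*(AX+.068*u-.034*t),.2],t))
```

```text
[0.65837045 0.05014121 0.21922086]
[ 2.260e+01  1.890e+01 -1.568e+02 -1.000e-01 -2.970e+01 -0.000e+00]
```

Call:
{"method": "drive_tool", "body": {"series": [[5, 0, -40, 0, -8, 0, 0], [10, 0, -80, 0, -16, 0, 0], [16, 5, -120, 0, -24, 0, 0], [22, 10, -155, 0, -30, 0, 0], [22, 15, -155, 0, -30, 0, 0]]}}

```text
clock: 5.9
tcp_pos: [0.497, 0.0286, 0.2035]
orientation: [-1.41, 0.826, -0.825]
contact_force: [0.9, -0.5, -0.6]
grip_width: 0.0001
```

Run:
```python
from ang import *
o=r.get_obs();print(o["tcp_pos"],o["contact_force"])
u,t=geo(.73)
print(row(o,[*(AX+.068*u-.034*t),.088],t))
```

```text
[0.49701548 0.02858739 0.20348514] [ 0.91888613 -0.49229679 -0.61125157]
[8.000e-01 1.155e+02 4.600e+00 1.000e-01 5.000e-01 0.000e+00]
```

Call:
{"method": "drive_tool", "body": {"series": [[1, 40, 5, 0, 0, 0, 0], [1, 80, 5, 0, 0, 0, 0], [1, 105, 5, 0, 0, 0, 0], [1, 115, 5, 0, 0, 0, 0], [1, 115, 5, 0, 0, 0, 0]]}}

```text
clock: 6.4
tcp_pos: [0.5008, 0.0297, 0.0878]
orientation: [-1.412, 0.827, -0.824]
contact_force: [-1.7, 0.7, 0.3]
grip_width: 0.0002
```

Run:
```python
from ang import *
o=r.get_obs();print(o["tcp_pos"],o["contact_force"])
for q in (.71,.74,.76):
    u,t=geo(q)
    print(q,row(o,[*(AX+.068*u-.0172*t),.088],t))
```

```text
[0.50077828 0.02970734 0.08780989] [-1.7285037   0.70519719  0.34424207]
0.71 [15.4 -0.2  0.8  0.2  1.6 -0. ]
0.74 [17.4 -0.2  0.2  0.2 -0.1 -0. ]
0.76 [18.8 -0.2 -0.1  0.2 -1.3 -0. ]
```

Call:
{"method": "drive_tool", "body": {"series": [[7, 0, 0, 0, 0, 0, 0], [13, 0, 0, 0, 0, 0, 0], [16, 0, 0, 0, 0, 0, 0], [18, 0, 0, 0, 0, 0, 0], [18, 0, 0, 0, 0, 0, 0]]}}

```text
clock: 6.9
tcp_pos: [0.51, 0.0139, 0.0883]
orientation: [-1.411, 0.827, -0.824]
contact_force: [0.1, 0.2, 0.1]
grip_width: -0.0003
```

Run:
```python
from ang import *
o=r.get_obs();print(o["tcp_pos"],o["contact_force"])
for q in (.71,.74,.76):
    u,t=geo(q)
    print(q,row(o,[*(AX+.068*u-.0172*t),.088],t))
```

```text
[0.50997884 0.01393117 0.08826997] [0.1126571  0.17018584 0.14344475]
0.71 [-2.9  0.3  0.5  0.2  1.6 -0. ]
0.74 [-0.8  0.3 -0.1  0.2 -0.1 -0. ]
0.76 [ 0.5  0.3 -0.4  0.2 -1.3 -0. ]
```

Call:
{"method": "drive_tool", "body": {"series": [[1, 0, 0, 0, 0, 0, 0], [2, 0, 0, 0, 0, 0, 0], [3, 0, 0, 0, 0, 0, 0], [3, 0, 0, 0, 0, 0, 0]]}}

```text
clock: 7.3
tcp_pos: [0.5111, 0.0115, 0.0882]
orientation: [-1.411, 0.827, -0.824]
contact_force: [-1.4, 1.6, 0.4]
grip_width: -0.0002
```

Run:
```python
from ang import *
o=r.get_obs();print(o["tcp_pos"],o["contact_force"])
for q in (.71,.74,.76):
    u,t=geo(q)
    print(q,row(o,[*(AX+.068*u-.0172*t),.088],t))
```

```text
[0.51112447 0.01148498 0.08817599] [-1.42136255  1.57448374  0.44056067]
0.71 [-5.6  0.2  0.7  0.2  1.6 -0. ]
0.74 [-3.5  0.2  0.1  0.2 -0.1 -0. ]
0.76 [-2.2  0.2 -0.2  0.2 -1.3 -0. ]
```

Call:
{"method": "drive_tool", "body": {"series": [[-6, 0, 0, 0, 0, 0, 0], [-17, 0, 0, 0, 0, 0, 0], [-20, -30, 0, 0, 0, 0, 0], [-20, -75, 0, 0, 0, 0, 0], [-20, -110, 0, 0, 0, 0, 0]]}}

```text
clock: 7.8
tcp_pos: [0.5017, 0.0299, 0.2001]
orientation: [-1.411, 0.826, -0.824]
contact_force: [1.6, -0.2, -0.3]
grip_width: -0.0001
```

Call:
{"method": "drive_tool", "body": {"series": [[20, -15, 40, 0, 8, 0, 0], [35, -15, 85, 0, 16, 0, 0], [50, -15, 130, 0, 24, 0, 0], [50, -15, 150, 0, 30, 0, 0], [50, -15, 150, 0, 30, 0, 0]]}}

```text
clock: 8.3
tcp_pos: [0.6586, 0.0627, 0.214]
orientation: [-1.205, 1.218, -1.217]
contact_force: [-1.0, -0.0, -0.1]
grip_width: 0.0
```

Run:
```python
from ang import *
f=r.grab_frame("wrist")
f=r.grab_frame("wrist")
o=r.get_obs();print(o["clock"],o["tcp_pos"],o["contact_force"])
cv2.imwrite("pics/w9.png",f["frame"])
c=proj(f,[*(AX+.108*geo(.75)[0]),.062])[0]; x0,y0=(c-[25,32]).astype(int);s=9
base=cv2.resize(f["frame"][y0:y0+60,x0:x0+62],None,fx=s,fy=s,interpolation=cv2.INTER_CUBIC)
ims=[]
for q in (.71,.76):
    u,t=geo(q); im=base.copy()
    for pts,col in (([(.049,2,.11),(.087,2,.11),(.087,-2,.11),(.049,-2,.11)],(0,0,255)),([(.052,-5,.106),(.084,-5,.106)],(0,255,0))):
        P=[(*(AX+u*a+t*b/1000),z) for a,b,z in pts]
        p=((proj(f,P)-[x0,y0]+.5)*s).astype(int)
        cv2.polylines(im,[p.reshape(-1,1,2)],True,col,1)
    ims.append(cv2.resize(im,(395,382)))
cv2.imwrite("pics/o9.png",np.hstack(ims))
```

```text
8.4 [0.65614373 0.06044767 0.2140737 ] [-0.82778503 -0.2169537   0.25146516]
```

View pics/o9.png

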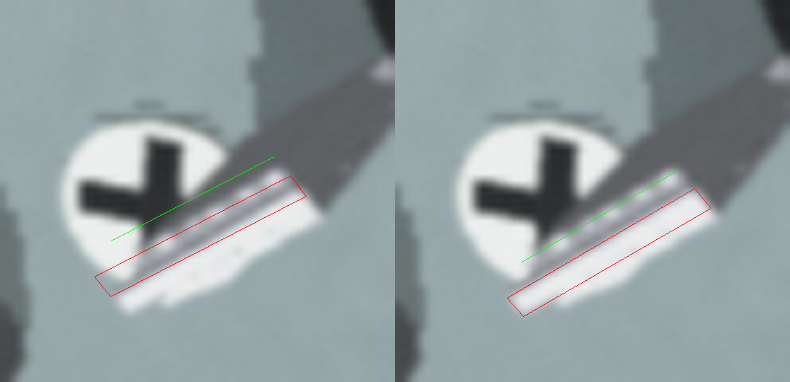

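View pics/w9.png

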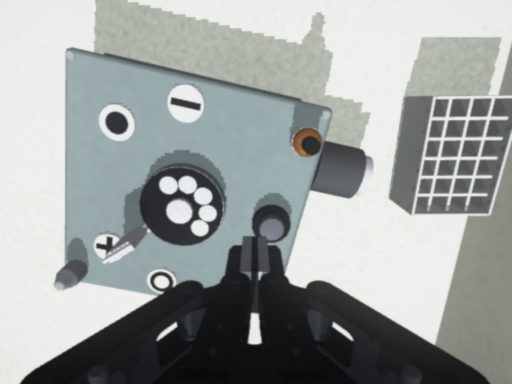

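With the tab's outline overlaid, 0.76 rad fits closely (right panel: the core top and plate edge coincide), so the aim is about 1 mm from the cross's middle. Next is the button at (0.6745, 0.0105).

Run:
```python
from ang import *
o=r.get_obs();print(o["clock"],o["tcp_pos"])
print(row(o,[.6745,.0105,.105],[0,-1]))
f=r.grab_frame("wrist")
print(proj(f,[[.6745,.0105,.08],[.6745,.0105,.075]]))
f=r.grab_frame("side"); print((proj(f,[.6745,.0105,.08])-[190,150])*5.5)
f=r.grab_frame("scene"); print((proj(f,[.6745,.0105,.08])-[205,165])*5.4)
```

```text
8.4 [0.65614373 0.06044767 0.2140737 ]Traceback (most recent call last):
  File "<stdin>", line 3, in <module>
  File "plan.py", line 10, in row
    x=np.array([xdir[0],xdir[1],0]);x/=np.linalg.norm(x);y=np.array([0,0,-1.]);z=np.cross(x,y)
                                    ^^^^^^^^^^^^^^^^^^^^
numpy._core._exceptions._UFuncOutputCastingError: Cannot cast ufunc 'divide' output from dtype('float64') to dtype('int64') with casting rule 'same_kind'
```

Run:
```python
from ang import *
o=r.get_obs();print(o["clock"],o["tcp_pos"])
print(row(o,[.6745,.0105,.105],[0,-1.]))
f=r.grab_frame("side"); print((proj(f,[.6745,.0105,.08])-[190,150])*5.5)
f=r.grab_frame("scene"); print((proj(f,[.6745,.0105,.08])-[205,165])*5.4)
```

```text
8.4 [0.65614373 0.06044767 0.2140737 ]
[ 4.960e+01  1.091e+02  1.920e+01  2.000e-01 -5.000e-01  1.000e-01]
[[541.92442459 176.96243041]]
[[426.87684114 356.67924534]]
```

Call:
{"method": "drive_tool", "body": {"series": [[25, 5, 10, 0, 0, 0, 0], [50, 30, 19, 0, 0, 0, 0], [50, 70, 19, 0, 0, 0, 0], [50, 108, 19, 0, 0, 0, 0], [50, 108, 19, 0, 0, 0, 0]]}}

```text
clock: 9.0
tcp_pos: [0.6688, 0.0078, 0.1016]
orientation: [-1.216, 1.226, -1.213]
contact_force: [-1.3, 0.4, 0.7]
grip_width: 0.0001
```

Run:
```python
from ang import *
o=r.get_obs();print(o["clock"],o["tcp_pos"],o["contact_force"])
print(row(o,[.6745,.0105,.085],[0,-1.]))
f=r.grab_frame("side"); A=cv2.resize(f["frame"][130:215,225:325],None,fx=4,fy=4,interpolation=2)
f=r.grab_frame("scene"); B=cv2.resize(f["frame"][165:250,235:335],None,fx=4,fy=4,interpolation=2)
cv2.imwrite("pics/b10.png",np.hstack([A,B]))
```

```text
9.0 [0.6688284  0.00779752 0.10163643] [-1.34468903  0.41461995  0.67060686]
[-2.8 16.6  5.9  0.8 -0.6  0.2]
```

View pics/b10.png

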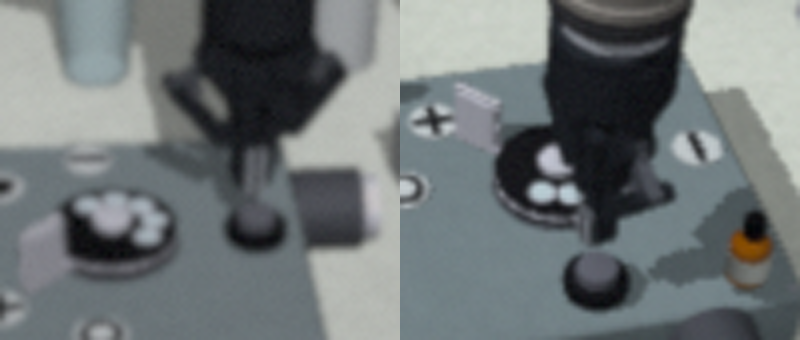

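The shut fingertips stand above the button, about 6 mm short along x. I'll correct that and go down to it.

Call:
{"method": "drive_tool", "body": {"series": [[-3, 4, 6, 0, 0, 0, 0], [-3, 12, 6, 0, 0, 0, 0], [-3, 18, 6, 0, 0, 0, 0], [-3, 20, 6, 0, 0, 0, 0]]}}

```text
clock: 9.5
tcp_pos: [0.6789, 0.0117, 0.0868]
orientation: [-1.209, 1.219, -1.216]
contact_force: [0.2, 0.8, -0.5]
grip_width: -0.0001
```

Call:
{"method": "drive_tool", "body": {"series": [[1, 2, -4, 0, 0, 0, 0], [1, 4, -4, 0, 0, 0, 0], [1, 6, -4, 0, 0, 0, 0], [1, 7, -4, 0, 0, 0, 0]]}}

```text
clock: 9.9
tcp_pos: [0.6747, 0.0105, 0.0799]
orientation: [-1.21, 1.219, -1.216]
contact_force: [-1.6, -0.6, 1.9]
grip_width: -0.0001
```

Contact begins at z of about 0.080, as measured. Now I'll press.

Call:
{"method": "drive_tool", "body": {"series": [[0, 2, 0, 0, 0, 0, 0], [0, 4, 0, 0, 0, 0, 0], [0, 6, 0, 0, 0, 0, 0], [0, 7, 0, 0, 0, 0, 0], [0, 7, 0, 0, 0, 0, 0]]}}

```text
clock: 10.4
tcp_pos: [0.6751, 0.0105, 0.0758]
orientation: [-1.209, 1.219, -1.217]
contact_force: [-8.1, -0.3, 20.8]
grip_width: 0.0004
```

Run:
```python
from ang import *
o=r.get_obs();print(o["clock"],o["tcp_pos"],o["contact_force"],o["moment"])
f=r.grab_frame("side"); A=cv2.resize(f["frame"][155:215,265:325],None,fx=6.5,fy=6.5,interpolation=2)
f=r.grab_frame("scene"); B=cv2.resize(f["frame"][200:260,255:315],None,fx=6.5,fy=6.5,interpolation=2)
cv2.imwrite("pics/b11.png",np.hstack([A,B]))
```

```text
10.4 [0.67506098 0.01053891 0.07582077] [-8.07733793 -0.26104862 20.79788008] [-0.12551196  2.04582858  0.02604821]
```

View pics/b11.png

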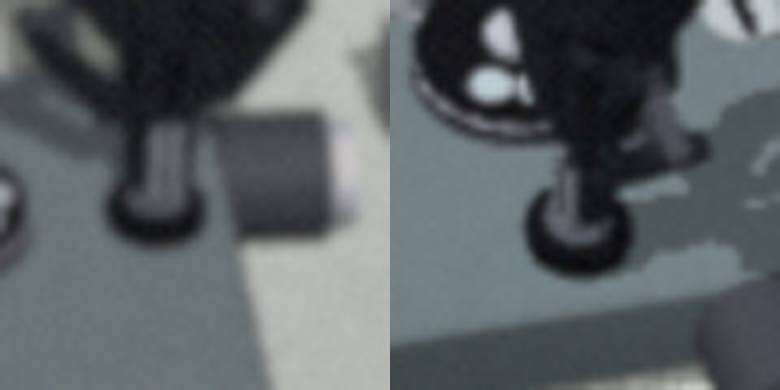

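The fingertips rest inside the button, which is now sunk near the black rim. At 20.8 N, well above the 4 N needed, it is on its stop. I'll withdraw straight up.

Call:
{"method": "drive_tool", "body": {"series": [[0, -5, 0, 0, 0, 0, 0], [0, -20, 0, 0, 0, 0, 0], [0, -60, 0, 0, 0, 0, 0], [0, -105, 0, 0, 0, 0, 0], [0, -140, 0, 0, 0, 0, 0]]}}

```text
clock: 11.0
tcp_pos: [0.6764, 0.011, 0.219]
orientation: [-1.207, 1.217, -1.217]
contact_force: [1.7, 0.6, 1.0]
grip_width: -0.0
```

Call:
{"method": "drive_tool", "body": {"series": [[-25, 0, 0, 0, 0, 0, 0], [-40, 0, 0, 0, 0, 0, 0], [-40, 0, 0, 0, 0, 0, 0], [-40, 0, 0, 0, 0, 0, 0]]}}

```text
clock: 11.4
tcp_pos: [0.676, 0.0509, 0.2174]
orientation: [-1.21, 1.218, -1.216]
contact_force: [0.6, -0.7, -0.6]
grip_width: 0.0001
```

```bash
python3 see.py 12
python3 - <<'E'
from ang import *
f=r.grab_frame("wrist")
c=proj(f,[*(AX+.108*geo(.75)[0]),.062])[0]; x0,y0=(c-[25,32]).astype(int);s=9
base=cv2.resize(f["frame"][y0:y0+60,x0:x0+62],None,fx=s,fy=s,interpolation=cv2.INTER_CUBIC)
ims=[]
for q in (.71,.76):
    u,t=geo(q); im=base.copy()
    for pts,col in (([(.049,2,.11),(.087,2,.11),(.087,-2,.11),(.049,-2,.11)],(0,0,255)),([(.052,-5,.106),(.084,-5,.106)],(0,255,0))):
        P=[(*(AX+u*a+t*b/1000),z) for a,b,z in pts]
        p=((proj(f,P)-[x0,y0]+.5)*s).astype(int)
        cv2.polylines(im,[p.reshape(-1,1,2)],True,col,1)
    ims.append(cv2.resize(im,(395,382)))
cv2.imwrite("pics/o12.png",np.hstack(ims))
E
```

```text
11.4 [0.676  0.0509 0.2174] 0.0001 [ 0.58 -0.69 -0.61]
```

View pics/b12.png

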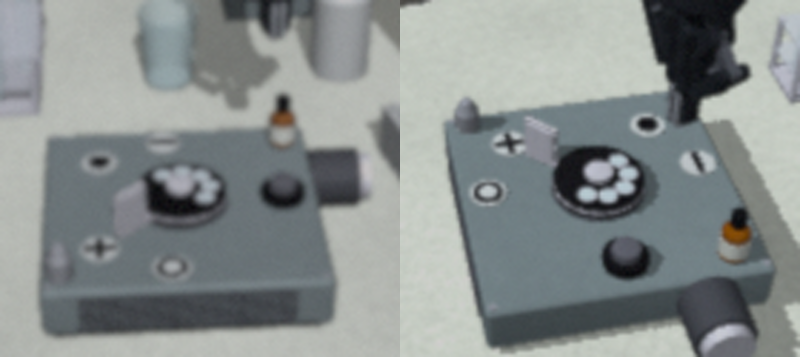

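View pics/o12.png

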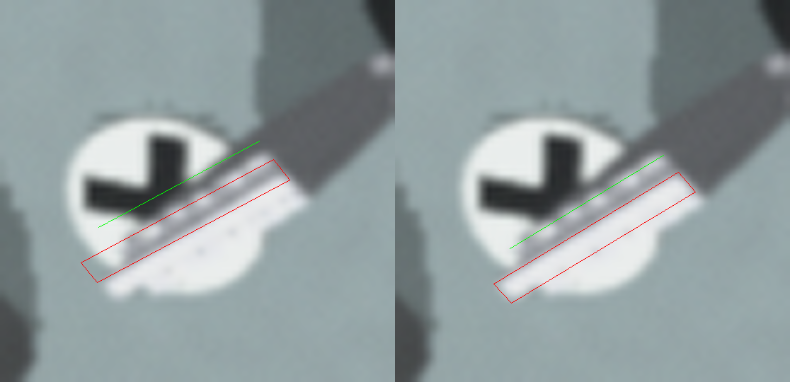

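View pics/w12.png

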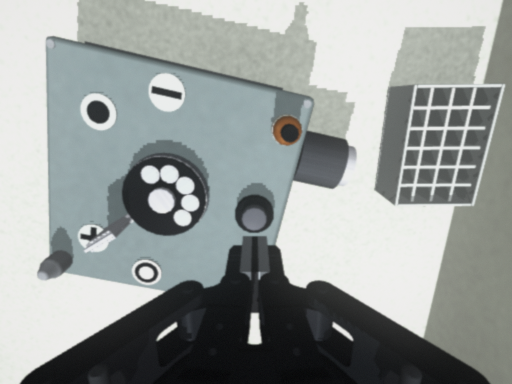

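The turret still fits 0.755 to 0.76 and the button is up. The travel I measured (0.080 to 0.0758) leaves some doubt about a full 5 mm, so I'll press again in small steps and watch where the force rises. That is allowed with the pointer on the cross.

Run:
```python
from ang import *
o=r.get_obs();print(o["clock"],o["tcp_pos"]); print(row(o,[.6745,.0105,.09],[0,-1.]))
```

```text
11.6 [0.67654218 0.04948154 0.21803409]
[ 38.7 128.1  -1.2   0.2  -0.7   0.2]
```

Call:
{"method": "drive_tool", "body": {"series": [[25, 0, -1, 0, 0, 0, 0], [40, 20, -1, 0, 0, 0, 0], [40, 60, -1, 0, 0, 0, 0], [40, 105, -1, 0, 0, 0, 0], [40, 120, -1, 0, 0, 0, 0]]}}

```text
clock: 12.1
tcp_pos: [0.6714, 0.0078, 0.0932]
orientation: [-1.214, 1.225, -1.217]
contact_force: [-0.8, -0.7, -0.8]
grip_width: -0.0
```

Call:
{"method": "drive_tool", "body": {"series": [[-3, 3, 2, 0, 0, 0, 0], [-3, 6, 2, 0, 0, 0, 0], [-3, 8, 2, 0, 0, 0, 0], [-3, 8, 2, 0, 0, 0, 0], [-3, 8, 2, 0, 0, 0, 0]]}}

```text
clock: 12.6
tcp_pos: [0.6742, 0.0109, 0.0866]
orientation: [-1.212, 1.223, -1.217]
contact_force: [-0.5, -1.1, 0.6]
grip_width: -0.0
```

Call:
{"method": "drive_tool", "body": {"series": [[0, 2, 0, 0, 0, 0, 0], [0, 4, 0, 0, 0, 0, 0], [0, 4, 0, 0, 0, 0, 0]]}}

```text
clock: 12.9
tcp_pos: [0.674, 0.0108, 0.0825]
orientation: [-1.212, 1.223, -1.217]
contact_force: [-0.0, -0.6, -0.4]
grip_width: 0.0002
```

Call:
{"method": "drive_tool", "body": {"series": [[0, 1.5, 0, 0, 0, 0, 0], [0, 1.5, 0, 0, 0, 0, 0], [0, 1.5, 0, 0, 0, 0, 0]]}}

```text
clock: 13.2
tcp_pos: [0.6741, 0.0109, 0.0811]
orientation: [-1.212, 1.223, -1.217]
contact_force: [-0.6, -0.4, 1.6]
grip_width: 0.0002
```

Call:
{"method": "drive_tool", "body": {"series": [[0, 1.5, 0, 0, 0, 0, 0], [0, 1.5, 0, 0, 0, 0, 0], [0, 1.5, 0, 0, 0, 0, 0]]}}

```text
clock: 13.5
tcp_pos: [0.6741, 0.0108, 0.0797]
orientation: [-1.212, 1.223, -1.217]
contact_force: [0.1, 0.4, 1.8]
grip_width: -0.0
```

Call:
{"method": "drive_tool", "body": {"series": [[0, 1.5, 0, 0, 0, 0, 0], [0, 1.5, 0, 0, 0, 0, 0], [0, 1.5, 0, 0, 0, 0, 0]]}}

```text
clock: 13.8
tcp_pos: [0.6742, 0.0108, 0.0783]
orientation: [-1.212, 1.223, -1.217]
contact_force: [-0.6, 0.2, 3.7]
grip_width: -0.0003
```

Call:
{"method": "drive_tool", "body": {"series": [[0, 1.5, 0, 0, 0, 0, 0], [0, 1.5, 0, 0, 0, 0, 0], [0, 1.5, 0, 0, 0, 0, 0]]}}

```text
clock: 14.1
tcp_pos: [0.6742, 0.0109, 0.0768]
orientation: [-1.212, 1.223, -1.218]
contact_force: [-0.4, 0.2, 3.7]
grip_width: -0.0004
```

The force begins at about 0.082 and rises like a spring to about 4 N at 0.0768. So the stop at 0.0758 was the full 6 mm. I'll press once more to the stop, then withdraw.

Call:
{"method": "drive_tool", "body": {"series": [[0, 1, 0, 0, 0, 0, 0], [0, 2, 0, 0, 0, 0, 0], [0, 2, 0, 0, 0, 0, 0]]}}

```text
clock: 14.4
tcp_pos: [0.6743, 0.0108, 0.076]
orientation: [-1.212, 1.223, -1.218]
contact_force: [-5.1, -0.1, 10.7]
grip_width: 0.0001
```

Call:
{"method": "drive_tool", "body": {"series": [[0, -5, 0, 0, 0, 0, 0], [0, -20, 0, 0, 0, 0, 0], [0, -60, 0, 0, 0, 0, 0], [0, -105, 0, 0, 0, 0, 0], [0, -140, 0, 0, 0, 0, 0]]}}

```text
clock: 14.9
tcp_pos: [0.6759, 0.0114, 0.2192]
orientation: [-1.21, 1.222, -1.219]
contact_force: [-0.1, -0.3, 0.5]
grip_width: -0.0002
```

Call:
{"method": "drive_tool", "body": {"series": [[-25, 0, 0, 0, 0, 0, 0], [-40, 0, 0, 0, 0, 0, 0], [-40, 0, 0, 0, 0, 0, 0], [-40, 0, 0, 0, 0, 0, 0]]}}

```text
clock: 15.3
tcp_pos: [0.6755, 0.0513, 0.2176]
orientation: [-1.213, 1.222, -1.217]
contact_force: [0.5, -0.4, -0.0]
grip_width: -0.0001
```

```bash
python3 see.py 13
```

```text
15.3 [0.6755 0.0513 0.2176] -0.0001 [ 0.5  -0.42 -0.05]
```

View pics/b13.png

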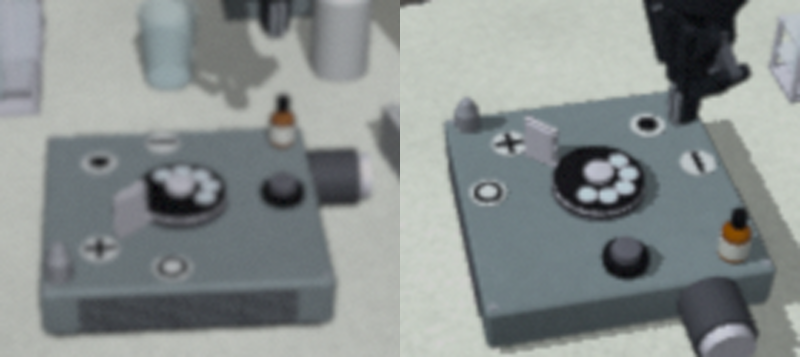

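View pics/w13.png

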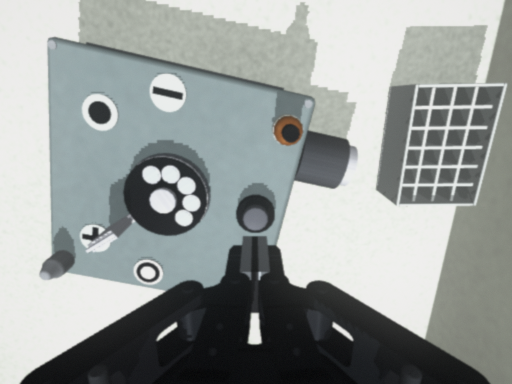

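The tab is still in line with the cross plate (wrist view (95,237)), the button is up at (255,213), the bottle and objective are in place, and the arm is clear of everything. I'll hand in.

```bash
python3 -c "
from bench import r
print(r.hand_in()); print(r.get_obs()['clock'])"
```

```text
the job is handed in; nothing more can be done
None
the job is handed in; nothing more can be done
```

The turret's pointer is set to the cross plate, the shutter button has been pressed to its stop and come up again, and the job is handed in. It took about 15 s of the 45 s on the robot's clock.

- **Turret:** I pushed the tab with the shut fingertips from one side only, from about -0.21 to about 0.755 rad (the cross is at 0.75). A first check showed about 0.71 rad, roughly 4 mm short, so I nudged it once more. The last outline fit, after the first press, puts the aim about 1 mm from the cross's middle.
- **Button:** The first press met about 21 N at z 0.0758, but the travel I had measured left doubt about a full 5 mm. I pressed again in small steps: contact came at about 0.082 and the stop at about 0.076, which is the full 6 mm.
- **Last pictures:** The turret is still in line with the cross and seated, and the button is up. The bottle and objective are where they stood. I looked at the table items only where the closer views show them. The arm is clear, with contact force near zero.

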